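Hold the dirt filter's bayonet cap half-turned for venting

TASK

I am about to run water slowly into the dirt filter on the bench, and the air has to get out past its cap. Fold the dark case's half-open cover up until it stands upright, then put the bayonet cap into the filter's mouth, push it down against the spring and turn it clockwise half-way, until its wing lies in line with the copper pipes, never on to the click. Finish gripping the cap's wing and keeping it there, and leave the wrench, the tee and the brass adaptor where they lie.

Things in the scene. Friction and masses are not known exactly. Their poses are not given: they have to be found in the camera images.
- filter: Brass dirt filter: upright round body 92 mm across, a 28 mm copper pipe out of either side, in an open dark grey case. Fixed; place and yaw vary. Origin: centre of its open mouth at rim level, 92 mm above the bench; z up, x along the pipes. Mouth 60 mm across through an 8 mm thick lip with two gaps for the cap's lugs; below the lip a groove 75 mm across in which the lugs turn.
- filter_gap (a point): Back of one of the two gaps in the lip, at rim level, 37.5 mm from the filter's axis, on the line 45 degrees counter-clockwise (seen from above) from the filter's x axis; the other gap is opposite. Each is 24 mm wide. A lug goes down here, then turns clockwise under the lip, 90 degrees in all to a stop; half-way (45) the wing lies along the filter's x axis.
- filter_catch (a point): Spring catch in the groove, 28 degrees clockwise from the filter's x axis: a lug meets it about 57 degrees after the gap (12 past half-way), rides over it and clicks home at about 85. Before that the cap turns freely but for friction; turned counter-clockwise from the gap it is blocked.
- basket_top (a point): Centre of the top of the steel strainer basket inside the filter, 12 mm below the rim. It is on a spring and pushes the cap's spigot up with 3 N at first touch, 7 N when the cap is right down.
- cap: Grey plastic bayonet cap, loose, 0.12-0.22 kg, standing upright on its spigot on the bench, right of the case; place and yaw vary. 58 mm high. Origin: centre of the spigot's underside; z up, x along the wing. Spigot 57 mm across, z 0 to 20 mm, 4 mm chamfer; disc 84 mm across, z 20 to 28 mm; wing to grip, a bar 64 mm long, 14 mm thick, z 28 to 58 mm. Both ways round are alike.
- cap_lug (a point): Outer end of one of the cap's two lugs, 35 mm from its axis on its +x side, right below the wing's end; the other is opposite. Lugs are 10 mm wide, z 4.5 to 9.5 mm. With the disc pressed on the filter's rim the cap's origin is 20 mm below the rim; turned under the lip it may rise 2.5 mm till the lugs bear on the lip.
- cap_wing (a point): A point on the cap's wing, 30 mm from the cap's axis along its +x, 42.5 mm above the cap's origin.
- case: Black insulating case round the filter, fixed, open on top under its hinged cover. Origin on the bench under the filter's axis, axes as the filter's. 132 mm high, walls 18 mm thick, from x -95 to +95 mm and y -80 to +98 mm; the pipes stand out 60 mm at its x ends, 50 mm above the bench.
- cover (a joint): Angle of the case's cover, rad: 0 shut, 1.57 upright, 2.0 its stop; starts half-open at 0.75 to 1.05, leaning over the filter. Stiff hinge: it stays where it is left; 2 to 3 N at its free edge moves it. A dark grey plate 190 by 178 mm, 16 mm thick, with a tab 70 mm wide, 10 mm thick, sticking out 14 mm at the middle of its free edge.
- cover_hinge (a point): Middle of the cover's hinge line, parallel to the filter's x axis, 98 mm from the filter's axis on its +y side, 132 mm above the bench. The plane of the cover's inner face runs through it. As the cover opens its free edge rises and swings to the filter's +y.
- cover_tab (a point): Middle of the end of the tab on the cover's free edge: 192 mm from the hinge line, 5 mm outside the plane of the cover's inner face.
- wrench: bystander: a steel combination wrench 210 mm long, lying on a rubber mat (200 by 240 mm, 4 mm thick) left of the case; origin at its middle
- tee: bystander: a copper pipe tee 60 mm long, 33 mm thick, on the bench
- adaptor: bystander: a brass pipe adaptor with a hexagon, 34 mm across, 38 mm high, standing on the bench
Not all that is in view belongs to the job. Of the things shaped like the cap, the grey one is meant.

How it is judged:
By the outcome, as a careful person would: the job done as asked, in the order asked, and still so for the second after the job is handed in, while the arm keeps its last pose, push and grip.
It also fails if it takes over 64 s, if anything falls off the work surface, if the arm or the gripper's body presses on something with over 40 N, if the wrist force passes 120 N, or if a joint passes its speed limit or range.

ROBOT

A 7-joint arm with a two-finger parallel gripper is mounted at the origin on the work surface. World frame = base frame: x ahead of the robot, y to its left, z up, the work surface at z = 0. Lengths are in m, angles in rad, forces in N, time in s.
With the tool pointing down it reaches from about 0.425 to 0.925 m from the base axis. Payload 6.8 kg.
Tool frame: the origin (TCP) lies between the finger pads; the fingertips stand r.tcp_to_tips ahead of it and the grasp point (between the pads) lies 3 mm ahead of it (r.tcp_to_tips is the distance from the TCP to the fingertips, in m); z points along the fingers, y is the line along which they close (so a half turn about z gives the same grasp; the last joint's range is limited). The gripper opens to 85 mm and grips with 20 to 120 N. Pads are 22 mm wide; open, the fingers measure 114 mm over their backs; the gripper's body (76 mm by 85 mm) begins 54 mm behind the grasp point. The pads swing forward as they close: fully open they stand 13 mm farther back than shut.
Start: joints at [1.121, 0.477, 0.022, 1.555, -0.011, 1.109, -0.083], TCP at [0.226, -0.636, 0.253] pointing down, gripper open.
Joint ranges: [-2.96, 2.96], [-0.34, 2.1], [-1.41, 1.46], [0.24, 2.44], [-1.37, 4.51], [0.17, 1.92], [-2.96, 2.96]. Speed limits (rad/s): [2.39, 2.39, 3.14, 3.14, 3.14, 3.14, 3.14].

INTERFACE

Orientations are given as a rotation vector (axis times angle).
In Python, from bench import r gives the robot as it stands. The module is installed in compiled form; this text tells all that it offers.
- The arm moves only by the tool step_arm, never from a script. Its argument "moves" is a list of rows, each an object of numbers: "rx", "ry", "rz": the turn, a rotation vector about the tool's x, y, z in degrees; "dx", "dy", "dz": the shift along the tool's x, y, z in mm; "gripper": the opening, from -1 (shut) to 1 (fully open). In form: [{"rx": .., "ry": .., "rz": .., "dx": .., "dy": .., "dz": .., "gripper": ..}, ...]. A call has 1 to 20 rows; each row shifts and turns the commanded pose from where the row before left it, along the tool's axes as they then stand; what a row does not reach is not made up. A row lasts 1/8 s, in which the tool goes at most 62.5 mm and 10.7 degrees, less where a joint would pass 70% of its speed; a pose out of reach is approached as far as the arm can. A call is refused whole if a number of a shift passes 62.5 or a number of a turn 10.7, either way. A call with a gripper value outside its range is refused whole. The fingers move at their own pace and stop on an object; "grip_force" is the grip in N (left out, the last holds). Time passes only in rows, so rows that do not move let the fingers close. It gives the time, the measured TCP pose, the force, the opening and the grip force at its end, in the units of the state.
- r.get_obs(): the state, without advancing time (a new reading comes with each control period).
- r.grab_frame(name): name is "side" or "top" or "wrist"; returns the picture (400x640x3 uint8, blue, green, red); there is no depth.
- r.camera_info(name): a dict with "mtx" (3x3 intrinsics, pixels), "rvec" (rotation vector, rad) and "tvec" (3), from world to camera coordinates, as OpenCV has them. Camera axes: x right, y down, z forward; pixel columns grow to the right and rows downward; lengths in m; the calibration is good to about 2 mm. A picture is of the moment at which its call begins: read the wrist's pose just before it. camera_info takes no time and is no camera call; for the wrist camera it gives the pose at the moment of the call.
- r.hand_in(): hands the job in; it is judged then, once.
The state is a dict: "clock": time; "joints": joint angles; "qvel": joint speeds; "tau": joint torques, N m; "tcp_pos": TCP position; "orientation": TCP orientation; "contact_force": force on the tool from outside, world axes, zero at the start; "moment": the same for the moment, N m; "grip_width": finger opening in m; "gripper_force": force on a finger pad.
Only numpy, scipy, OpenCV 4.12 (cv2) and the standard library are available. Lean on these libraries where they do the work, as an engineer would, in place of code of your own. Each camera call takes 0.05 s, during which the arm holds its last target. There are 200 camera calls.

## Working session

There is one attempt and no reset: what is moved stays moved. The work goes in short steps, Python scripts to look and compute and a tool call to move; the robot and the scene stay as the last step left them, time stands still between calls to the robot, and variables do not carry over. Pictures are saved under pics/ and viewed, at most 13 in all, crops included, and the job is handed in when it is done.

Besides the shell and the picture viewer there is one more tool, called after "Request:" in YAML: its name, and indented under it one key for each argument. step_arm: Moves the arm, as the interface text tells. Its arguments: {"type":"object","properties":{"moves":{"type":"array","items":{"type":"object","properties":{"rx":{"type":"number"},"ry":{"type":"number"},"rz":{"type":"number"},"dx":{"type":"number"},"dy":{"type":"number"},"dz":{"type":"number"},"gripper":{"type":"number"}}}},"grip_force":{"type":"number"}},"required":["moves"]}

```bash
mkdir -p pics
cat > h.py <<'E'
import numpy as np, cv2
from bench import r
from scipy.spatial.transform import Rotation as R
def cam(n):
    c=r.camera_info(n); return np.array(c["mtx"],float),cv2.Rodrigues(np.array(c["rvec"],float))[0],np.array(c["tvec"],float).ravel()
def px2w(n,u,v,z,c=None):
    K,Rm,t=c or cam(n); d=Rm.T@np.linalg.inv(K)@np.array([u,v,1.]); o=-Rm.T@t
    return o+d*(z-o[2])/d[2]
def w2px(n,P,c=None):
    K,Rm,t=c or cam(n); p=(np.atleast_2d(P)@Rm.T+t)@K.T; return p[:,:2]/p[:,2:]
E
python3 - <<'E'
from h import *
for n in("top","side"):
    K,Rm,t=cam(n); print(n,-Rm.T@t,K[0,0])
    cv2.imwrite(f"pics/{n}0.png",r.grab_frame(n))
o=r.get_obs(); print(o["tcp_pos"],o["orientation"],o["contact_force"],r.tcp_to_tips,R.from_rotvec(o["orientation"]).as_matrix())
E
```

```text
top [0.44741733 0.03884743 1.23829771] 482.5554310704178
side [0.51061165 0.81978558 1.19640175] 511.9622574128607
[ 0.22606844 -0.63547719  0.25244143] [-3.09423469e+00 -5.34020223e-01  6.26720469e-04] [ 0.09820528 -0.10570161  0.80326474] 0.022 [[ 9.42151472e-01  3.35186750e-01 -6.67857373e-04]
 [ 3.35187394e-01 -9.42150249e-01  1.52254043e-03]
 [-1.18886613e-04 -1.65832108e-03 -9.99998618e-01]]
```

View pics/top0.png

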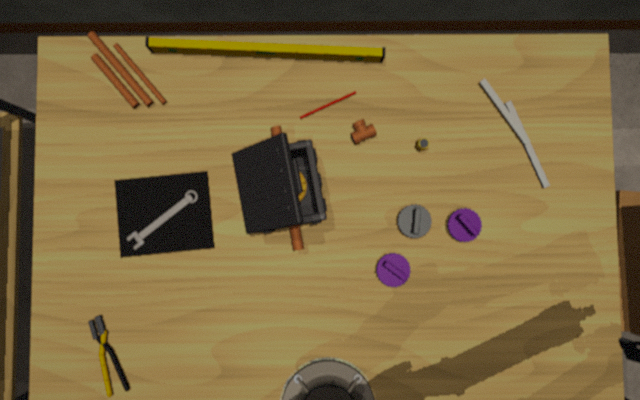

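View pics/side0.png

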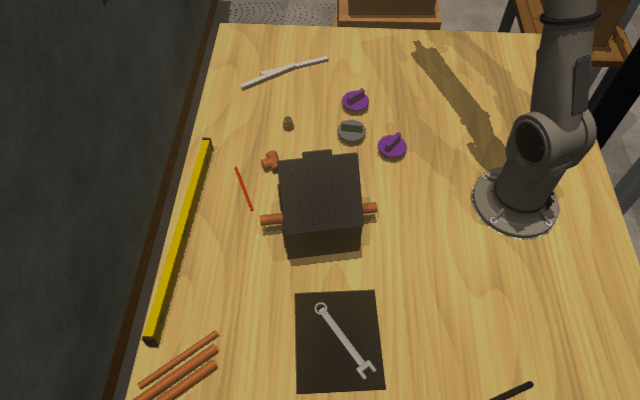

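Top view: three cap-shaped things: grey at (414,221), purple at (464,225) and (393,270). I choose the grey one. The case is around (280,187), with its hinge on the left and free edge on the right. Tee is at (363,132), adaptor at (422,145). One close crop to check.

Run:
```python
from h import *
a=cv2.imread("pics/top0.png"); b=cv2.imread("pics/side0.png")
c1=cv2.resize(a[120:255,220:440],None,fx=3.6,fy=3.6,interpolation=cv2.INTER_CUBIC)
cv2.imwrite("pics/c1.png",np.clip(c1.astype(float)*1.6,0,255).astype(np.uint8))
```

```text
(no output)
```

View pics/c1.png

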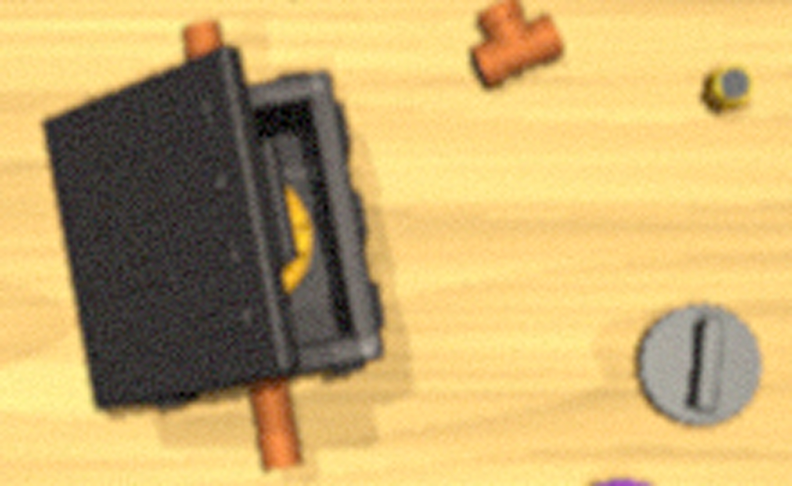

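The crop shows the grey cap at crop (700,365) with its wing nearly along the pipes. The cover's free edge runs from (232,45) to (290,375), the tab is at about (280,210), and the case's right corners are at (325,72) and (380,355). I'll fit the poses from these.

Run:
```python
from h import *
from scipy.optimize import least_squares
C=cam("top"); f=lambda u,v:(220+u/3.6,120+v/3.6)
obs=np.array([f(202,22),f(283,468),f(327,72),f(381,357)])
loc=np.array([[.155,0,.056],[-.155,0,.056],[.095,-.08,.132],[-.095,-.08,.132]])
def W(p,l):
    c,s=np.cos(p[2]),np.sin(p[2]); return np.c_[p[0]+c*l[:,0]-s*l[:,1],p[1]+s*l[:,0]+c*l[:,1],l[:,2]]
s=least_squares(lambda p:(w2px("top",W(p,loc),C)-obs).ravel(),[.5,.15,.1]); p=s.x
print("filter",p,np.degrees(p[2]),s.fun.round(1))
ob2=np.array([f(45,120),f(100,408),f(228,45),f(292,378)])
def cov(th):
    y=lambda d,n:.098-d*np.cos(th)+n*np.sin(th)
    z=lambda d,n:.132+d*np.sin(th)+n*np.cos(th)
    return np.array([[.095,y(0,.016),z(0,.016)],[-.095,y(0,.016),z(0,.016)],[.095,y(.178,.008),z(.178,.008)],[-.095,y(.178,.008),z(.178,.008)]])
q=least_squares(lambda t:(w2px("top",W(p,cov(t[0])),C)-ob2).ravel(),[.9]); print("cover",q.x,q.fun.round(1))
th=q.x[0]
# side check tab
tab=np.array([[0,.098-.192*np.cos(th)+.005*np.sin(th),.132+.192*np.sin(th)+.005*np.cos(th)]])
print("tab",W(p,tab),w2px("side",W(p,tab)))
for pt in [(700,365)]: print("cap disc",px2w("top",*f(*pt),.028,C))
for pt in [(717,322),(706,410)]: print("wing",px2w("top",*f(*pt),.058,C))
```

```text
filter [0.54490589 0.09824917 0.17371077] 9.952893763682265 [-0.8  0.4 -0.8  0.3  0.7 -1.2  0.7  0.5]
cover [0.78300332] [-2.5 -0.7 -3.3  1.4  0.6 -0.5 -0.5 -1.3]
tab [[0.55087956 0.06420714 0.27098297]] [[317.6818887  150.74871481]]
cap disc [ 0.46063661 -0.22088631  0.028     ]
wing [ 0.48946002 -0.22662928  0.058     ]
wing [ 0.42975684 -0.21791279  0.058     ]
```

Request:
step_arm:
  moves:
    - {"dx": 33.3,"dy": -31.3,"gripper": -1}
    - {"dx": 33.3,"dy": -31.3}
    - {"dx": 33.3,"dy": -31.3}
    - {"dx": 33.3,"dy": -31.3}
    - {"dx": 33.3,"dy": -31.3}
    - {"dx": 33.3,"dy": -31.3}
    - {"dx": 33.3,"dy": -31.3}
    - {"dx": 33.3,"dy": -31.3}
    - {"dx": 33.3,"dy": -31.3}
    - {"dx": 33.3,"dy": -31.3}
    - {"dx": 33.3,"dy": -31.3}
    - {"dx": 33.3,"dy": -31.3}
    - {"dx": 33.3,"dy": -31.3}
    - {"dx": 33.3,"dy": -31.3}
    - {"dx": 33.3,"dy": -31.3}

```text
invalid input at $.moves[0]: expected keys rx, ry, rz, dx, dy, dz, gripper
```

Request:
step_arm:
  moves:
    - {"rz": -10}
    - {"rz": -10}
    - {"rz": -10}
    - {"rz": -10}
    - {"rz": -10}
    - {"rz": -10}
    - {"rz": -10}
    - {"rz": -10.4}
    - {}

```text
invalid input at $.moves[0]: expected keys rx, ry, rz, dx, dy, dz, gripper
```

Run:
```python
from h import *
o=r.get_obs(); print(o["tcp_pos"],R.from_rotvec(o["orientation"]).as_matrix().round(3),o["contact_force"],o["clock"],o["joints"],o["grip_width"])
cv2.imwrite("pics/w1.png",np.hstack([r.grab_frame("wrist")[::1,::1]]));
```

```text
[ 0.22606844 -0.63547719  0.25244143] [[ 0.942  0.335 -0.001]
 [ 0.335 -0.942  0.002]
 [-0.    -0.002 -1.   ]] [ 0.09820528 -0.10570161  0.80326474] 0.1 [ 1.12089431  0.47769253  0.02234885  1.55634859 -0.0115049   1.10934231
 -0.08311037] 0.08544756203734083
```

View pics/w1.png

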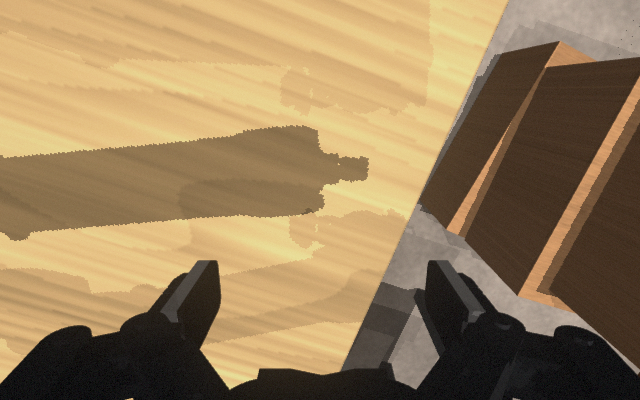

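The wrist view from the start pose shows the bench edge and the open fingers at about (200,300) and (440,300). The arm has not moved, because every row needs all seven keys.

Request:
step_arm:
  moves:
    - {"rx": 0,"ry": 0,"rz": 0,"dx": 33.3,"dy": -31.3,"dz": 0,"gripper": -1}
    - {"rx": 0,"ry": 0,"rz": 0,"dx": 33.3,"dy": -31.3,"dz": 0,"gripper": -1}
    - {"rx": 0,"ry": 0,"rz": 0,"dx": 33.3,"dy": -31.3,"dz": 0,"gripper": -1}
    - {"rx": 0,"ry": 0,"rz": 0,"dx": 33.3,"dy": -31.3,"dz": 0,"gripper": -1}
    - {"rx": 0,"ry": 0,"rz": 0,"dx": 33.3,"dy": -31.3,"dz": 0,"gripper": -1}
    - {"rx": 0,"ry": 0,"rz": 0,"dx": 33.3,"dy": -31.3,"dz": 0,"gripper": -1}
    - {"rx": 0,"ry": 0,"rz": 0,"dx": 33.3,"dy": -31.3,"dz": 0,"gripper": -1}
    - {"rx": 0,"ry": 0,"rz": 0,"dx": 33.3,"dy": -31.3,"dz": 0,"gripper": -1}
    - {"rx": 0,"ry": 0,"rz": 0,"dx": 33.3,"dy": -31.3,"dz": 0,"gripper": -1}
    - {"rx": 0,"ry": 0,"rz": 0,"dx": 33.3,"dy": -31.3,"dz": 0,"gripper": -1}
    - {"rx": 0,"ry": 0,"rz": 0,"dx": 33.3,"dy": -31.3,"dz": 0,"gripper": -1}
    - {"rx": 0,"ry": 0,"rz": 0,"dx": 33.3,"dy": -31.3,"dz": 0,"gripper": -1}
    - {"rx": 0,"ry": 0,"rz": 0,"dx": 33.3,"dy": -31.3,"dz": 0,"gripper": -1}
    - {"rx": 0,"ry": 0,"rz": 0,"dx": 33.3,"dy": -31.3,"dz": 0,"gripper": -1}

```text
clock: 1.9
tcp_pos: [0.519, -0.0656, 0.2532]
orientation: [3.096, 0.534, -0.0]
contact_force: [0.5, -0.5, -0.2]
grip_width: -0.0001
gripper_force: 0.0
```

Request:
step_arm:
  moves:
    - {"rx": 0,"ry": 0,"rz": -10,"dx": 0,"dy": 0,"dz": 0,"gripper": -1}
    - {"rx": 0,"ry": 0,"rz": -10,"dx": 0,"dy": 0,"dz": 0,"gripper": -1}
    - {"rx": 0,"ry": 0,"rz": -10,"dx": 0,"dy": 0,"dz": 0,"gripper": -1}
    - {"rx": 0,"ry": 0,"rz": -10,"dx": 0,"dy": 0,"dz": 0,"gripper": -1}
    - {"rx": 0,"ry": 0,"rz": -10,"dx": 0,"dy": 0,"dz": 0,"gripper": -1}
    - {"rx": 0,"ry": 0,"rz": -10,"dx": 0,"dy": 0,"dz": 0,"gripper": -1}
    - {"rx": 0,"ry": 0,"rz": -10,"dx": 0,"dy": 0,"dz": 0,"gripper": -1}
    - {"rx": 0,"ry": 0,"rz": -10.4,"dx": 0,"dy": 0,"dz": 0,"gripper": -1}
    - {"rx": 0,"ry": 0,"rz": 0,"dx": 0,"dy": 0,"dz": 0,"gripper": -1}

```text
clock: 3.02
tcp_pos: [0.5184, -0.067, 0.2531]
orientation: [-2.022, -2.404, 0.0]
contact_force: [0.0, -0.3, -0.1]
grip_width: -0.0002
gripper_force: 0.0
```

Run:
```python
from h import *
o=r.get_obs(); print(o["tcp_pos"],R.from_rotvec(o["orientation"]).as_matrix().round(3),o["contact_force"],o["clock"],o["joints"],o["grip_width"])
K,Rm,t=cam("wrist"); print("wristcam in tool",R.from_rotvec(o["orientation"]).as_matrix().T@(-Rm.T@t-o["tcp_pos"]))
```

```text
[ 0.51843316 -0.06698737  0.25308355] [[-0.172  0.985 -0.   ]
 [ 0.985  0.172  0.   ]
 [ 0.    -0.    -1.   ]] [ 0.0432406  -0.25518245 -0.12702067] 3.025 [ 0.46733874  0.27473846 -0.54153364  1.88758706  0.16422324  1.02345877
  0.02884257] -0.0001505367340005893
wristcam in tool [ 0.07287453  0.00083659 -0.12017162]
```

Request:
step_arm:
  moves:
    - {"rx": 0,"ry": 0,"rz": 0,"dx": 20,"dy": 18.3,"dz": 0,"gripper": -1}
    - {"rx": 0,"ry": 0,"rz": 0,"dx": 30,"dy": 18.3,"dz": 0,"gripper": -1}
    - {"rx": 0,"ry": 0,"rz": 0,"dx": 30,"dy": 18.3,"dz": 0,"gripper": -1}
    - {"rx": 0,"ry": 0,"rz": 0,"dx": 20,"dy": 0,"dz": 0,"gripper": -1}
    - {"rx": 0,"ry": 0,"rz": 0,"dx": 10,"dy": 0,"dz": 0,"gripper": -1}
    - {"rx": 0,"ry": 0,"rz": 0,"dx": 8,"dy": 0,"dz": -4,"gripper": -1}
    - {"rx": 0,"ry": 0,"rz": 0,"dx": 8,"dy": 0,"dz": -6,"gripper": -1}
    - {"rx": 0,"ry": 0,"rz": 0,"dx": 8,"dy": 0,"dz": -6,"gripper": -1}
    - {"rx": 0,"ry": 0,"rz": 0,"dx": 8,"dy": 0,"dz": -6,"gripper": -1}
    - {"rx": 0,"ry": 0,"rz": 0,"dx": 8,"dy": 0,"dz": -6,"gripper": -1}

```text
clock: 4.28
tcp_pos: [0.5474, 0.0881, 0.2819]
orientation: [2.025, 2.398, -0.001]
contact_force: [1.8, -4.1, 1.7]
grip_width: -0.0002
gripper_force: 1.4
```

Run:
```python
from h import *
o=r.get_obs(); print(o["tcp_pos"],o["contact_force"],o["clock"])
a=r.grab_frame("side")[100:300,220:420]; b=r.grab_frame("top")[100:300,180:380]
cv2.imwrite("pics/s1.png",np.clip(cv2.resize(np.hstack([a,b]),None,fx=2,fy=2,interpolation=cv2.INTER_CUBIC)*1.5,0,255).astype(np.uint8))
```

```text
[0.54740009 0.08810375 0.28190846] [ 1.7879577  -4.07017216  1.73643376] 4.275
```

View pics/s1.png

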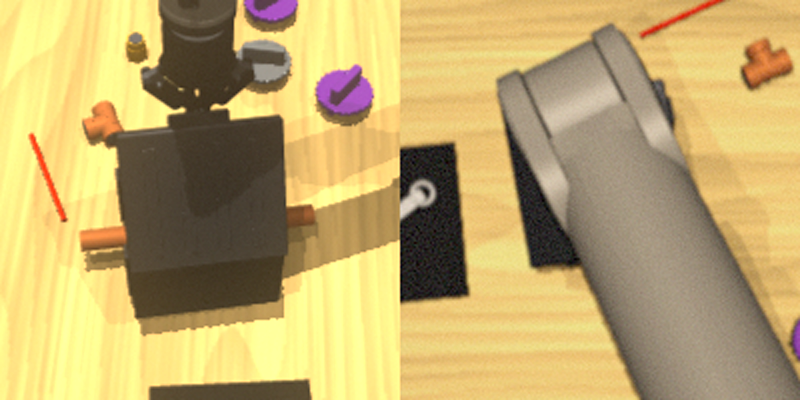

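The side view shows the closed fingers at the tab, side crop (200,105), and the cover is rising with a 4 N push. I'll continue.

Request:
step_arm:
  moves:
    - {"rx": 0,"ry": 0,"rz": 0,"dx": 8,"dy": 0,"dz": -4,"gripper": -1}
    - {"rx": 0,"ry": 0,"rz": 0,"dx": 8,"dy": 0,"dz": -4,"gripper": -1}
    - {"rx": 0,"ry": 0,"rz": 0,"dx": 8,"dy": 0,"dz": -4,"gripper": -1}
    - {"rx": 0,"ry": 0,"rz": 0,"dx": 8,"dy": 0,"dz": -4,"gripper": -1}
    - {"rx": 0,"ry": 0,"rz": 0,"dx": 8,"dy": 0,"dz": -4,"gripper": -1}
    - {"rx": 0,"ry": 0,"rz": 0,"dx": 8,"dy": 0,"dz": -3,"gripper": -1}
    - {"rx": 0,"ry": 0,"rz": 0,"dx": 8,"dy": 0,"dz": -3,"gripper": -1}
    - {"rx": 0,"ry": 0,"rz": 0,"dx": 8,"dy": 0,"dz": -3,"gripper": -1}
    - {"rx": 0,"ry": 0,"rz": 0,"dx": 8,"dy": 0,"dz": -3,"gripper": -1}
    - {"rx": 0,"ry": 0,"rz": 0,"dx": 6,"dy": 0,"dz": 0,"gripper": -1}
    - {"rx": 0,"ry": 0,"rz": 0,"dx": 0,"dy": 0,"dz": 0,"gripper": -1}

```text
clock: 5.75
tcp_pos: [0.5332, 0.1683, 0.3137]
orientation: [-2.018, -2.407, -0.002]
contact_force: [0.1, 0.3, 0.6]
grip_width: 0.0001
gripper_force: 0.0
```

```bash
cat >> h.py <<'E'
FP=np.array([.5449,.0982]); FY=.1737
def f2w(l):
    l=np.atleast_2d(l); c,s=np.cos(FY),np.sin(FY); return np.c_[FP[0]+c*l[:,0]-s*l[:,1],FP[1]+s*l[:,0]+c*l[:,1],l[:,2]]
def w2f(P):
    c,s=np.cos(FY),np.sin(FY); d=np.array(P[:2])-FP; return np.array([c*d[0]+s*d[1],-s*d[0]+c*d[1]])
def cov(th,X,d,n): return f2w([X,.098-d*np.cos(th)+n*np.sin(th),.132+d*np.sin(th)+n*np.cos(th)])
E
python3 - <<'E'
from h import *
o=r.get_obs(); print(o["tcp_pos"],o["contact_force"],o["clock"],w2f(o["tcp_pos"]))
g=r.grab_frame("side"); cv2.imwrite("pics/s2full.png",g)
a=g[80:280,240:400]; cv2.imwrite("pics/s2.png",np.clip(cv2.resize(a,None,fx=3,fy=3,interpolation=cv2.INTER_CUBIC)*1.8,0,255).astype(np.uint8))
for th in (1.35,1.45,1.57,1.7):
    print(th,[((w2px("side",cov(th,X,d,n))[0]-[240,80])*3).round(0) for X,d,n in((.095,.178,.016),(-.095,.178,.016),(.095,0,.016),(-.095,0,.016))])
E
```

```text
[0.53315019 0.16832633 0.31365763] [0.05360581 0.34108518 0.55955156] 5.75 [0.00054679 0.07110176]
1.35 [array([119., 309.]), array([382., 283.]), array([137., 478.]), array([374., 451.])]
1.45 [array([121., 329.]), array([387., 301.]), array([137., 479.]), array([374., 453.])]
1.57 [array([124., 354.]), array([393., 326.]), array([137., 480.]), array([374., 454.])]
1.7 [array([127., 385.]), array([398., 356.]), array([138., 481.]), array([374., 455.])]
```

View pics/s2.png

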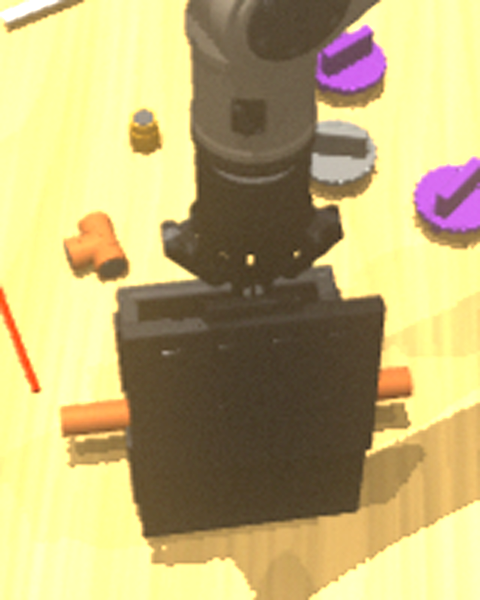

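The cover's outer top corners are at crop (121,330) and (385,300), which gives about 1.45 rad. It needs roughly 18 mm more.

Request:
step_arm:
  moves:
    - {"rx": 0,"ry": 0,"rz": 0,"dx": 5,"dy": 0,"dz": 0,"gripper": -1}
    - {"rx": 0,"ry": 0,"rz": 0,"dx": 5,"dy": 0,"dz": 0,"gripper": -1}
    - {"rx": 0,"ry": 0,"rz": 0,"dx": 4,"dy": 0,"dz": 0,"gripper": -1}
    - {"rx": 0,"ry": 0,"rz": 0,"dx": 3,"dy": 0,"dz": 0,"gripper": -1}
    - {"rx": 0,"ry": 0,"rz": 0,"dx": 1,"dy": 0,"dz": 0,"gripper": -1}
    - {"rx": 0,"ry": 0,"rz": 0,"dx": 0,"dy": 0,"dz": 0,"gripper": -1}

```text
clock: 6.55
tcp_pos: [0.5301, 0.1851, 0.3133]
orientation: [-2.02, -2.406, -0.0]
contact_force: [0.7, -2.4, 1.0]
grip_width: -0.0002
gripper_force: 0.7
```

Run:
```python
from h import *
o=r.get_obs(); print(o["tcp_pos"],o["contact_force"],o["clock"],w2f(o["tcp_pos"]))
g=r.grab_frame("side"); cv2.imwrite("pics/s3full.png",g)
# edge rows: compare brightness profiles of both frames along columns on the cover
old=cv2.imread("pics/s2full.png")
for u in (290,355,362):
    for q in(old,g): print(u,q[165:205,u].mean(1).astype(int).tolist())
```

```text
[0.53005906 0.18508663 0.31330344] [ 0.73235018 -2.35681382  0.95652738] 6.55 [0.00039882 0.08814409]
290 [155, 155, 154, 155, 154, 155, 154, 154, 155, 114, 71, 64, 67, 68, 54, 42, 42, 40, 41, 41, 40, 44, 56, 57, 58, 57, 58, 45, 40, 40, 40, 39, 40, 39, 39, 41, 38, 41, 39, 41]
290 [155, 155, 156, 154, 154, 155, 155, 156, 155, 113, 71, 65, 67, 67, 55, 42, 42, 42, 39, 41, 41, 42, 40, 39, 41, 40, 39, 42, 55, 59, 59, 62, 56, 47, 40, 40, 41, 37, 38, 38]
355 [156, 156, 157, 156, 157, 157, 158, 156, 157, 157, 156, 149, 147, 147, 102, 52, 43, 42, 41, 41, 37, 36, 38, 34, 34, 37, 37, 36, 35, 35, 34, 35, 36, 34, 38, 36, 36, 35, 34, 34]
355 [35, 103, 144, 156, 156, 156, 158, 157, 157, 157, 157, 157, 151, 147, 147, 147, 142, 141, 140, 145, 85, 45, 41, 44, 43, 42, 37, 34, 36, 34, 33, 43, 38, 35, 35, 36, 37, 34, 34, 34]
362 [142, 142, 133, 132, 132, 130, 131, 134, 137, 137, 135, 137, 140, 101, 55, 43, 43, 43, 44, 40, 39, 37, 38, 38, 36, 38, 36, 38, 38, 38, 37, 37, 37, 36, 35, 38, 38, 35, 37, 36]
362 [143, 144, 142, 133, 133, 131, 131, 136, 137, 136, 136, 136, 140, 142, 141, 142, 141, 141, 142, 98, 54, 43, 45, 46, 44, 38, 36, 38, 37, 37, 37, 35, 36, 38, 36, 35, 36, 37, 35, 36]
```

The cover is now at about 1.58 rad, by both the image and the finger position. Next I retreat and go above the cap.

Request:
step_arm:
  moves:
    - {"rx": 0,"ry": 0,"rz": 0,"dx": -30,"dy": 0,"dz": 0,"gripper": -1}
    - {"rx": 0,"ry": 0,"rz": 0,"dx": -50,"dy": 0,"dz": 0,"gripper": -1}
    - {"rx": 0,"ry": 0,"rz": 0,"dx": -31,"dy": -14,"dz": 0,"gripper": -1}
    - {"rx": 0,"ry": 0,"rz": 0,"dx": -31,"dy": -14,"dz": 0,"gripper": 1}
    - {"rx": 0,"ry": 0,"rz": 0,"dx": -31,"dy": -14,"dz": 0,"gripper": 1}
    - {"rx": 0,"ry": 0,"rz": 0,"dx": -31,"dy": -14,"dz": 0,"gripper": 1}
    - {"rx": 0,"ry": 0,"rz": 0,"dx": -31,"dy": -14,"dz": 0,"gripper": 1}
    - {"rx": 0,"ry": 0,"rz": 0,"dx": -31,"dy": -14,"dz": 25,"gripper": 1}
    - {"rx": 0,"ry": 0,"rz": 0,"dx": -31,"dy": -14,"dz": 25,"gripper": 1}
    - {"rx": 0,"ry": 0,"rz": 0,"dx": -31,"dy": -14,"dz": 25,"gripper": 1}
    - {"rx": 0,"ry": 0,"rz": 0,"dx": -31,"dy": -14,"dz": 25,"gripper": 1}
    - {"rx": 0,"ry": 0,"rz": 0,"dx": -31,"dy": -14,"dz": 25,"gripper": 1}

```text
clock: 8.1
tcp_pos: [0.4596, -0.2239, 0.1875]
orientation: [-2.019, -2.407, -0.001]
contact_force: [-0.6, -0.5, 1.1]
grip_width: 0.0855
gripper_force: 0.0
```

Request:
step_arm:
  moves:
    - {"rx": 0,"ry": 0,"rz": 9.9,"dx": 0,"dy": 0,"dz": 0,"gripper": 1}
    - {"rx": 0,"ry": 0,"rz": 9.9,"dx": 0,"dy": 0,"dz": 0,"gripper": 1}
    - {"rx": 0,"ry": 0,"rz": 9.9,"dx": 0,"dy": 0,"dz": 0,"gripper": 1}
    - {"rx": 0,"ry": 0,"rz": 9.9,"dx": 0,"dy": 0,"dz": 0,"gripper": 1}
    - {"rx": 0,"ry": 0,"rz": 9.9,"dx": 0,"dy": 0,"dz": 0,"gripper": 1}
    - {"rx": 0,"ry": 0,"rz": 9.9,"dx": 0,"dy": 0,"dz": 0,"gripper": 1}
    - {"rx": 0,"ry": 0,"rz": 9.9,"dx": 0,"dy": 0,"dz": 0,"gripper": 1}
    - {"rx": 0,"ry": 0,"rz": 9.9,"dx": 0,"dy": 0,"dz": 0,"gripper": 1}
    - {"rx": 0,"ry": 0,"rz": 9.9,"dx": 0,"dy": 0,"dz": 0,"gripper": 1}
    - {"rx": 0,"ry": 0,"rz": 9.9,"dx": 0,"dy": 0,"dz": 0,"gripper": 1}
    - {"rx": 0,"ry": 0,"rz": 9.3,"dx": 0,"dy": 0,"dz": 0,"gripper": 1}
    - {"rx": 0,"ry": 0,"rz": 0,"dx": 0,"dy": 0,"dz": 0,"gripper": 1}

```text
clock: 9.6
tcp_pos: [0.46, -0.2228, 0.1881]
orientation: [-3.133, 0.225, -0.0]
contact_force: [-0.2, 1.1, -0.7]
grip_width: 0.0853
gripper_force: 0.0
```

Run:
```python
from h import *
o=r.get_obs(); M=R.from_rotvec(o["orientation"]).as_matrix(); print(o["tcp_pos"],np.degrees(np.arctan2(M[1,0],M[0,0])),o["contact_force"],o["clock"],o["joints"].round(2) if hasattr(o["joints"],"round") else o["joints"])
np.save("wc.npy",np.array(cam("wrist"),dtype=object),allow_pickle=True)
cv2.imwrite("pics/w2.png",r.grab_frame("wrist")); b=r.grab_frame("top"); cv2.imwrite("pics/t2.png",b)
```

```text
[ 0.45995121 -0.22279828  0.18814813] -8.201709886907272 [-0.19182494  1.13259787 -0.7118064 ] 9.6 [ 0.38  0.29 -0.07  2.    0.02  0.85 -1.41]Traceback (most recent call last):
  File "<stdin>", line 3, in <module>
ValueError: could not broadcast input array from shape (3,3) into shape (3,)
```

Run:
```python
from h import *
cv2.imwrite("pics/w2.png",r.grab_frame("wrist")); cv2.imwrite("pics/t2.png",r.grab_frame("top"))
```

```text
(no output)
```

View pics/w2.png

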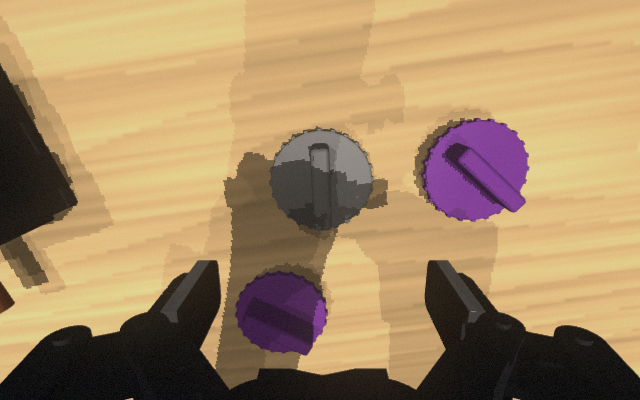

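The wrist view shows the grey disc at (322,179) and the wing top from (319,146) to (321,227). The purple cap at (281,313) is clear of the fingers.

Run:
```python
from h import *
c=cam("wrist"); C=px2w("wrist",322,179,.028,c); a=px2w("wrist",319,146,.058,c); b=px2w("wrist",321.5,227,.058,c)
print(C,a,b,(a+b)/2,np.hypot(*(a-b)[:2]),np.degrees(np.arctan2(*(a-b)[1::-1])))
e=px2w("wrist",322+50,179,.028,c);print("r",np.hypot(*(e-C)[:2]), px2w("wrist",281,313,.028,c))
# rim of filter in top view now the cover is up
g=cv2.imread("pics/t2.png")[120:255,220:400]
cv2.imwrite("pics/c2.png",np.clip(cv2.resize(g,None,fx=4,fy=4,interpolation=cv2.INTER_CUBIC)*1.6,0,255).astype(np.uint8))
print([(w2px("top",f2w([x,y,.092]))[0]-[220,120])*4 for x,y in((0,0),(.0375,0),(0,.046),(.0265,.0265),(-.0265,-.0265))])
```

```text
[ 0.46662848 -0.22514763  0.028     ] [ 0.49815244 -0.22750816  0.058     ] [ 0.43670476 -0.2205553   0.058     ] [ 0.4674286  -0.22403173  0.058     ] 0.06183978814831693 -6.455615143703193
r 0.04096874257995175 [ 0.34566667 -0.16964358  0.028     ]
[array([263.01027573, 267.01890563]), array([251.83216177, 205.38924236]), array([186.91312951, 280.92473412]), array([211.33311181, 231.42574537]), array([314.77586202, 302.67296768])]
```

View pics/c2.png

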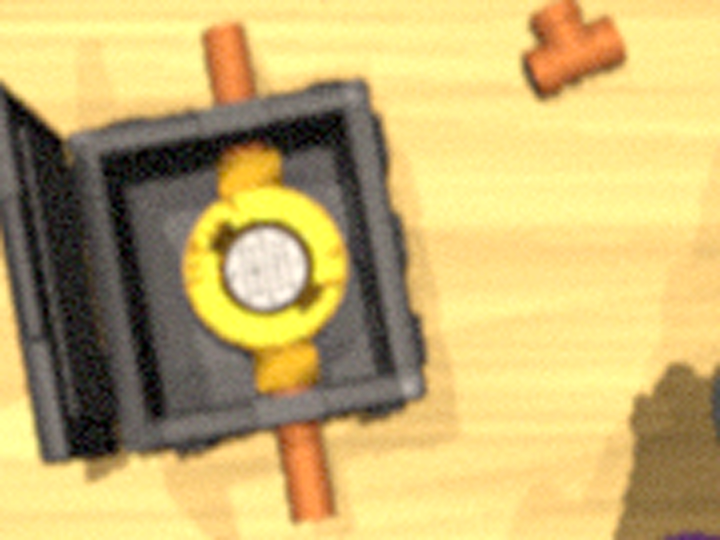

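The ring centre is at about crop (266,267), about 2 mm off my fit, and the gaps lie at the expected 45°. The wrist and top views disagree by 7 mm on the cap, so I'll cross-check with the other caps and the side camera.

Run:
```python
from h import *
c=cam("wrist"); o=r.get_obs(); print(o["tcp_pos"], -c[1].T@c[2], c[1].round(3).tolist(), c[0].round(1).tolist())
a=cv2.imread("pics/top0.png"); w=cv2.imread("pics/w2.png"); s=cv2.imread("pics/side0.png")
for n,im in(("top",a),("wrist",w),("side",s)):
    hsv=cv2.cvtColor(im,cv2.COLOR_BGR2HSV); m=cv2.inRange(hsv,(130,90,30),(160,255,255))
    k,l,st,ce=cv2.connectedComponentsWithStats(m)
    for i in range(1,k):
        if st[i,4]>100:
            x,y,ww,hh=st[i,:4]; print(n,st[i],px2w(n,x+ww/2-.5,y+hh/2-.5,.028).round(4))
print("side grey",px2w("side",351.5,132,.028), "pred px of top est", w2px("side",[.4606,-.2209,.028]), w2px("side",[.4667,-.2251,.028]))
sc=np.clip(cv2.resize(s[110:150,325:380],None,fx=8,fy=8,interpolation=cv2.INTER_CUBIC)*1.5,0,255).astype(np.uint8)
tc=np.clip(cv2.resize(a[200:240,390:440],None,fx=8,fy=8,interpolation=cv2.INTER_CUBIC)*1.5,0,255).astype(np.uint8)
cv2.imwrite("pics/sc.png",np.hstack([sc,tc])[:, :800] if 0 else cv2.resize(np.hstack([sc,tc]),(800,304)))
```

```text
[ 0.45990146 -0.22301781  0.18822016] [ 0.53499317 -0.23523994  0.30837338] [[-0.14, -0.99, -0.0], [-0.947, 0.134, 0.293], [-0.29, 0.041, -0.956]] [[351.9, 0.0, 322.4], [0.0, 351.9, 198.6], [0.0, 0.0, 1.0]]
top [448 208  33  34 852] [ 0.4518 -0.3453  0.028 ]
top [377 254  33  33 861] [ 0.3399 -0.1649  0.028 ]
wrist [ 422  119  107  102 8350] [ 0.4571 -0.3494  0.028 ]
wrist [ 235  271   92   84 5692] [ 0.3463 -0.1693  0.028 ]
side [342  89  27  22 289] [ 0.4535 -0.3494  0.028 ]
side [378 133  29  25 421] [ 0.3422 -0.1669  0.028 ]
side grey [ 0.46297662 -0.21210419  0.028     ] pred px of top est [[352.31811796 129.84129572]] [[350.32562898 128.72642041]]
```

Request:
step_arm:
  grip_force: 60
  moves:
    - {"rx": 0,"ry": 0,"rz": 0,"dx": 4,"dy": 0,"dz": 20,"gripper": 1}
    - {"rx": 0,"ry": 0,"rz": 0,"dx": 0,"dy": 0,"dz": 30,"gripper": 1}
    - {"rx": 0,"ry": 0,"rz": 0,"dx": 0,"dy": 0,"dz": 30,"gripper": 1}
    - {"rx": 0,"ry": 0,"rz": 0,"dx": 0,"dy": 0,"dz": 30,"gripper": 1}
    - {"rx": 0,"ry": 0,"rz": 0,"dx": 0,"dy": 0,"dz": 20,"gripper": 1}
    - {"rx": 0,"ry": 0,"rz": 0,"dx": 0,"dy": 0,"dz": 4,"gripper": 1}
    - {"rx": 0,"ry": 0,"rz": 0,"dx": 0,"dy": 0,"dz": 0,"gripper": -0.5}
    - {"rx": 0,"ry": 0,"rz": 0,"dx": 0,"dy": 0,"dz": 0,"gripper": -1}
    - {"rx": 0,"ry": 0,"rz": 0,"dx": 0,"dy": 0,"dz": 0,"gripper": -1}
    - {"rx": 0,"ry": 0,"rz": 0,"dx": 0,"dy": 0,"dz": 0,"gripper": -1}
    - {"rx": 0,"ry": 0,"rz": 0,"dx": 0,"dy": 0,"dz": 0,"gripper": -1}

```text
clock: 11.08
tcp_pos: [0.4642, -0.2241, 0.0549]
orientation: [3.133, -0.228, 0.002]
contact_force: [-0.4, -0.2, 5.5]
grip_width: 0.0131
gripper_force: 59.1
```

Run:
```python
from h import *
o=r.get_obs(); M=R.from_rotvec(o["orientation"]).as_matrix(); print(o["tcp_pos"],np.degrees(np.arctan2(M[1,0],M[0,0])),o["contact_force"],o["grip_width"],o["gripper_force"])
w=r.grab_frame("wrist"); cv2.imwrite("pics/w3.png",w)
```

```text
[ 0.46419966 -0.22412109  0.05485103] -8.314173148647923 [-0.39525235 -0.1628849   5.48205298] 0.013097979228542474 59.103400111198425
```

View pics/w3.png

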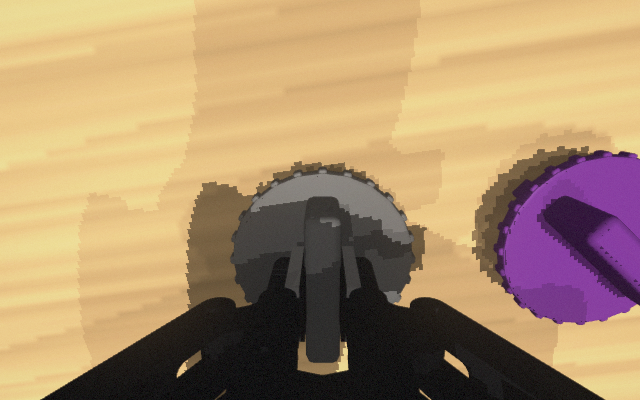

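The wing is gripped, at about 13 mm width and 59 N. In the image the disc's far edge is at (322,171), the wing's far end at (322,198), and the disc sides at 232 and 413.

Run:
```python
from h import *
o=r.get_obs(); M=R.from_rotvec(o["orientation"]).as_matrix(); c=cam("wrist")
for n,u,v,z,off in(("disc",322.5,171,.028,.042),("disc-teeth",322.5,171,.024,.042),("wing",322,198,.058,.032)):
    p=M.T@(px2w("wrist",u,v,z,c)-o["tcp_pos"]); print(n,p.round(4),"cap x in tool",(p[0]-off).round(4))
```

```text
disc [0.0434 0.0016 0.0269] cap x in tool 0.0014
disc-teeth [0.0425 0.0016 0.0309] cap x in tool 0.0005
wing [ 0.0404  0.0014 -0.0031] cap x in tool 0.0084
```

Request:
step_arm:
  moves:
    - {"rx": 0,"ry": 0,"rz": 0,"dx": 0,"dy": 0,"dz": -10,"gripper": -1}
    - {"rx": 0,"ry": 0,"rz": 0,"dx": 0,"dy": 0,"dz": -40,"gripper": -1}
    - {"rx": 0,"ry": 0,"rz": 0,"dx": 0,"dy": 0,"dz": -50,"gripper": -1}
    - {"rx": 0,"ry": 0,"rz": 0,"dx": 0,"dy": 0,"dz": -50,"gripper": -1}
    - {"rx": 0,"ry": 0,"rz": 0,"dx": 0,"dy": 0,"dz": -30,"gripper": -1}

```text
clock: 11.75
tcp_pos: [0.464, -0.2242, 0.2371]
orientation: [3.133, -0.228, 0.004]
contact_force: [0.3, -0.0, -2.4]
grip_width: 0.0125
gripper_force: 58.7
```

Request:
step_arm:
  moves:
    - {"rx": 0,"ry": 0,"rz": -9,"dx": 0,"dy": 0,"dz": 0,"gripper": -1}
    - {"rx": 0,"ry": 0,"rz": -9,"dx": 0,"dy": 0,"dz": 0,"gripper": -1}
    - {"rx": 0,"ry": 0,"rz": -9,"dx": 0,"dy": 0,"dz": 0,"gripper": -1}
    - {"rx": 0,"ry": 0,"rz": -9,"dx": 0,"dy": 0,"dz": 0,"gripper": -1}
    - {"rx": 0,"ry": 0,"rz": -9,"dx": 0,"dy": 0,"dz": 0,"gripper": -1}
    - {"rx": 0,"ry": 0,"rz": -9,"dx": 0,"dy": 0,"dz": 0,"gripper": -1}
    - {"rx": 0,"ry": 0,"rz": -9.3,"dx": 0,"dy": 0,"dz": 0,"gripper": -1}
    - {"rx": 0,"ry": 0,"rz": 0,"dx": 27.4,"dy": -14.8,"dz": 0,"gripper": -1}
    - {"rx": 0,"ry": 0,"rz": 0,"dx": 27.4,"dy": -14.8,"dz": 0,"gripper": -1}
    - {"rx": 0,"ry": 0,"rz": 0,"dx": 27.4,"dy": -14.8,"dz": 0,"gripper": -1}
    - {"rx": 0,"ry": 0,"rz": 0,"dx": 27.4,"dy": -14.8,"dz": 0,"gripper": -1}
    - {"rx": 0,"ry": 0,"rz": 0,"dx": 27.4,"dy": -14.8,"dz": 0,"gripper": -1}
    - {"rx": 0,"ry": 0,"rz": 0,"dx": 27.4,"dy": -14.8,"dz": 0,"gripper": -1}
    - {"rx": 0,"ry": 0,"rz": 0,"dx": 27.4,"dy": -14.8,"dz": 0,"gripper": -1}
    - {"rx": 0,"ry": 0,"rz": 0,"dx": 27.4,"dy": -14.8,"dz": 0,"gripper": -1}
    - {"rx": 0,"ry": 0,"rz": 0,"dx": 0,"dy": 0,"dz": 0,"gripper": -1}
    - {"rx": 0,"ry": 0,"rz": 0,"dx": 0,"dy": 0,"dz": 0,"gripper": -1}

```text
clock: 13.88
tcp_pos: [0.4921, 0.0226, 0.2342]
orientation: [2.787, 1.449, -0.002]
contact_force: [-1.0, -0.5, -1.8]
grip_width: 0.0127
gripper_force: 58.7
```

Run:
```python
from h import *
o=r.get_obs(); M=R.from_rotvec(o["orientation"]).as_matrix(); print(o["tcp_pos"],np.degrees(np.arctan2(M[1,0],M[0,0])),M.round(3)[:,2],o["contact_force"],o["clock"])
c=cam("wrist"); w=r.grab_frame("wrist"); 
for x,y in((0,0),(.0265,.0265),(-.0265,-.0265)): print(w2px("wrist",f2w([x,y,.092]),c))
cv2.imwrite("pics/w4.png",np.clip(w*1.4,0,255).astype(np.uint8))
```

```text
[0.49212772 0.02261135 0.23421931] 54.95703549015727 [-0.001 -0.001 -1.   ] [-1.04873966 -0.50668245 -1.80557811] 13.875
[[319.48804378  63.34446017]]
[[319.39878187   3.22201285]]
[[319.56963795 118.30229146]]
```

View pics/w4.png

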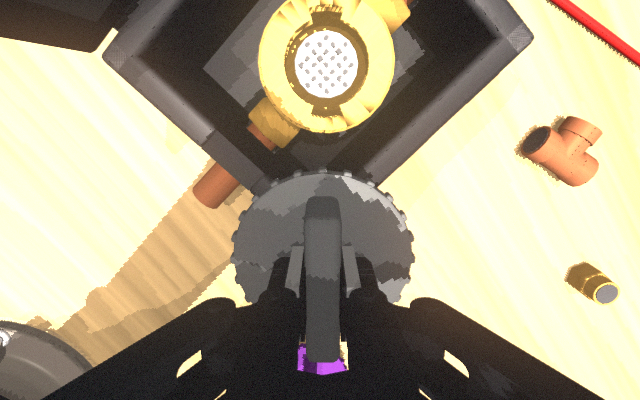

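The wrist view shows the ring with sides at columns 258 and 395 and its bottom at row 132. The gap is at (326,110), in line with the wing. The held disc has sides at 232 and 413 and its far edge at row 171. I'll fit both circles.

Run:
```python
from h import *
from scipy.optimize import least_squares
o=r.get_obs(); M=R.from_rotvec(o["orientation"]).as_matrix(); c=cam("wrist"); T=np.array(o["tcp_pos"])
a=np.linspace(0,2*np.pi,721)
def ext(p,Rr,zt):
    P=np.c_[p[0]+Rr*np.cos(a),p[1]+Rr*np.sin(a),np.full(721,zt)]@M.T+T; return w2px("wrist",P,c)
def fit(Rr,zt,L,Ri,row,bottom):
    def e(p):
        q=ext(p,Rr,zt); return [q[:,0].min()-L,q[:,0].max()-Ri,(q[:,1].max() if bottom else q[:,1].min())-row]
    s=least_squares(e,[.0 if not bottom else .09,0],diff_step=1e-3); return s.x,s.fun
z=T[2]-.092
print("ring",fit(.046,z,258,395,132,True))
for zt in(.0269,.031): print("disc",zt,fit(.042,zt,232,413,171,False))
for v,zt in((198,.027),(217,-.003),(204,-.003)):
    p=M.T@(px2w("wrist",322,v,T[2]-zt,c)-T); print(v,p)
# grey-level ring segmentation for check
w=r.grab_frame("wrist"); h=cv2.cvtColor(w,cv2.COLOR_BGR2HSV); m=cv2.inRange(h,(18,110,90),(32,255,255))
ys,xs=np.nonzero(m[:135,250:400]); 
for row in (50,60,70,80): print(row,np.nonzero(m[row,230:420])[0][[0,-1]]+230)
print("col",[np.nonzero(m[:150,u])[0][-1] for u in(320,326,332)])
```

```text
ring (array([0.09117391, 0.0047489 ]), array([ 2.56362718, -2.56250619, -0.29423234]))
disc 0.0269 (array([-0.00077808,  0.00199504]), array([-0.69754737,  0.69758707,  0.10059002]))
disc 0.031 (array([-0.00154701,  0.00199711]), array([ 1.58417698, -1.58324197, -0.22294728]))
198 [0.02919629 0.00175584 0.02697045]
217 [ 0.03130561  0.00178749 -0.0030317 ]
204 [ 0.03614061  0.00178605 -0.0030366 ]
50 [258 393]
60 [258 393]
70 [258 392]
80 [260 390]
col [np.int64(131), np.int64(132), np.int64(131)]
```

Relative to the held cap, the mouth is 94 mm ahead in tool x and 2 mm in tool y. This agrees with the top view within about 2.5 mm. Moving over it and down.

Request:
step_arm:
  moves:
    - {"rx": 0,"ry": 0,"rz": 0,"dx": 20,"dy": 0,"dz": 0,"gripper": -1}
    - {"rx": 0,"ry": 0,"rz": 0,"dx": 30,"dy": 0,"dz": 0,"gripper": -1}
    - {"rx": 0,"ry": 0,"rz": 0,"dx": 30,"dy": 0,"dz": 0,"gripper": -1}
    - {"rx": 0,"ry": 0,"rz": 0,"dx": 14,"dy": 2.3,"dz": 0,"gripper": -1}
    - {"rx": 0,"ry": 0,"rz": 0,"dx": 0,"dy": 0,"dz": 20,"gripper": -1}
    - {"rx": 0,"ry": 0,"rz": 0,"dx": 0,"dy": 0,"dz": 25,"gripper": -1}
    - {"rx": 0,"ry": 0,"rz": 0,"dx": 0,"dy": 0,"dz": 20,"gripper": -1}
    - {"rx": 0,"ry": 0,"rz": 0,"dx": 0,"dy": 0,"dz": 9,"gripper": -1}
    - {"rx": 0,"ry": 0,"rz": 0,"dx": 0,"dy": 0,"dz": 0,"gripper": -1}
    - {"rx": 0,"ry": 0,"rz": 0,"dx": 0,"dy": 0,"dz": 0,"gripper": -1}

```text
clock: 15.22
tcp_pos: [0.549, 0.099, 0.1612]
orientation: [2.787, 1.449, 0.002]
contact_force: [-0.2, 0.6, -1.6]
grip_width: 0.0131
gripper_force: 58.7
```

Request:
step_arm:
  moves:
    - {"rx": 0,"ry": 0,"rz": 0,"dx": 0,"dy": 0,"dz": 4,"gripper": -1}
    - {"rx": 0,"ry": 0,"rz": 0,"dx": 0,"dy": 0,"dz": 4,"gripper": -1}
    - {"rx": 0,"ry": 0,"rz": 0,"dx": 0,"dy": 0,"dz": 4,"gripper": -1}
    - {"rx": 0,"ry": 0,"rz": 0,"dx": 0,"dy": 0,"dz": 2,"gripper": -1}
    - {"rx": 0,"ry": 0,"rz": 0,"dx": 0,"dy": 0,"dz": 2,"gripper": -1}

```text
clock: 15.85
tcp_pos: [0.5484, 0.0991, 0.1441]
orientation: [-2.787, -1.45, 0.0]
contact_force: [0.6, 0.2, -1.4]
grip_width: 0.0132
gripper_force: 58.7
```

Request:
step_arm:
  moves:
    - {"rx": 0,"ry": 0,"rz": 0,"dx": 0,"dy": 0,"dz": 2,"gripper": -1}
    - {"rx": 0,"ry": 0,"rz": 0,"dx": 0,"dy": 0,"dz": 1,"gripper": -1}
    - {"rx": 0,"ry": 0,"rz": 0,"dx": 0,"dy": 0,"dz": 1,"gripper": -1}
    - {"rx": 0,"ry": 0,"rz": 0,"dx": 0,"dy": 0,"dz": 0,"gripper": -1}

```text
clock: 16.35
tcp_pos: [0.5483, 0.0991, 0.1403]
orientation: [-2.787, -1.45, 0.0]
contact_force: [0.2, 0.1, -1.8]
grip_width: 0.013
gripper_force: 58.7
```

Request:
step_arm:
  moves:
    - {"rx": 0,"ry": 0,"rz": 0,"dx": 0,"dy": 0,"dz": 2,"gripper": -1}
    - {"rx": 0,"ry": 0,"rz": 0,"dx": 0,"dy": 0,"dz": 2,"gripper": -1}
    - {"rx": 0,"ry": 0,"rz": 0,"dx": 0,"dy": 0,"dz": 0,"gripper": -1}

```text
clock: 16.73
tcp_pos: [0.5482, 0.0991, 0.1361]
orientation: [-2.787, -1.45, 0.001]
contact_force: [0.6, 0.3, -1.3]
grip_width: 0.0127
gripper_force: 58.7
```

Request:
step_arm:
  moves:
    - {"rx": 0,"ry": 0,"rz": 0,"dx": 0,"dy": 0,"dz": 2,"gripper": -1}
    - {"rx": 0,"ry": 0,"rz": 0,"dx": 0,"dy": 0,"dz": 2,"gripper": -1}
    - {"rx": 0,"ry": 0,"rz": 0,"dx": 0,"dy": 0,"dz": 2,"gripper": -1}
    - {"rx": 0,"ry": 0,"rz": 0,"dx": 0,"dy": 0,"dz": 0,"gripper": -1}

```text
clock: 17.23
tcp_pos: [0.5486, 0.0992, 0.1304]
orientation: [2.787, 1.45, 0.001]
contact_force: [-0.6, -0.1, 2.7]
grip_width: 0.0128
gripper_force: 59.4
```

Request:
step_arm:
  moves:
    - {"rx": 0,"ry": 0,"rz": 0,"dx": 0,"dy": 0,"dz": 1.5,"gripper": -1}
    - {"rx": 0,"ry": 0,"rz": 0,"dx": 0,"dy": 0,"dz": 1.5,"gripper": -1}
    - {"rx": 0,"ry": 0,"rz": 0,"dx": 0,"dy": 0,"dz": 0,"gripper": -1}
    - {"rx": 0,"ry": 0,"rz": 0,"dx": 0,"dy": 0,"dz": 0,"gripper": -1}

```text
clock: 17.73
tcp_pos: [0.5486, 0.0992, 0.1274]
orientation: [2.787, 1.45, 0.001]
contact_force: [-0.8, -0.3, 4.5]
grip_width: 0.0126
gripper_force: 59.5
```

Request:
step_arm:
  moves:
    - {"rx": 0,"ry": 0,"rz": 4,"dx": 0,"dy": 0,"dz": 0.3,"gripper": -1}
    - {"rx": 0,"ry": 0,"rz": 4,"dx": 0,"dy": 0,"dz": 0,"gripper": -1}
    - {"rx": 0,"ry": 0,"rz": 4,"dx": 0,"dy": 0,"dz": 0,"gripper": -1}
    - {"rx": 0,"ry": 0,"rz": 4,"dx": 0,"dy": 0,"dz": 0,"gripper": -1}
    - {"rx": 0,"ry": 0,"rz": 4,"dx": 0,"dy": 0,"dz": 0,"gripper": -1}

```text
clock: 18.35
tcp_pos: [0.5491, 0.0987, 0.1273]
orientation: [2.997, 0.94, 0.002]
contact_force: [0.7, -0.9, 4.8]
grip_width: 0.0128
gripper_force: 59.6
```

Run:
```python
from h import *
o=r.get_obs(); M=R.from_rotvec(o["orientation"]).as_matrix(); print(o["tcp_pos"],np.degrees(np.arctan2(M[1,0],M[0,0])),o["contact_force"],o["moment"],o["joints"])
```

```text
[0.54907947 0.09868986 0.12731588] 34.83785215002235 [ 0.73862621 -0.92824134  4.7916473 ] [-0.41373409 -0.00619537  0.06907854] [-0.05846423  0.45751686 -0.29248593  1.93213266  0.18388963  0.77618537
 -1.4168733 ]
```

Request:
step_arm:
  moves:
    - {"rx": 0,"ry": 0,"rz": 4,"dx": 0,"dy": 0,"dz": 0,"gripper": -1}
    - {"rx": 0,"ry": 0,"rz": 4,"dx": 0,"dy": 0,"dz": 0,"gripper": -1}
    - {"rx": 0,"ry": 0,"rz": 4,"dx": 0,"dy": 0,"dz": 0,"gripper": -1}
    - {"rx": 0,"ry": 0,"rz": 4,"dx": 0,"dy": 0,"dz": 0,"gripper": -1}
    - {"rx": 0,"ry": 0,"rz": 4,"dx": 0,"dy": 0,"dz": 0,"gripper": -1}
    - {"rx": 0,"ry": 0,"rz": 3,"dx": 0,"dy": 0,"dz": 0,"gripper": -1}
    - {"rx": 0,"ry": 0,"rz": 1.7,"dx": 0,"dy": 0,"dz": 0,"gripper": -1}
    - {"rx": 0,"ry": 0,"rz": 0,"dx": 0,"dy": 0,"dz": 0,"gripper": -1}
    - {"rx": 0,"ry": 0,"rz": 0,"dx": 0,"dy": 0,"dz": 0,"gripper": -1}

```text
clock: 19.48
tcp_pos: [0.5488, 0.0988, 0.1271]
orientation: [3.129, 0.282, 0.001]
contact_force: [1.1, -2.0, 3.8]
grip_width: 0.0132
gripper_force: 59.6
```

Run:
```python
from h import *
o=r.get_obs(); M=R.from_rotvec(o["orientation"]).as_matrix(); print(o["tcp_pos"],np.degrees(np.arctan2(M[1,0],M[0,0])),o["contact_force"],o["moment"],o["clock"])
w=r.grab_frame("wrist"); s=r.grab_frame("side")[100:300,220:420]
cv2.imwrite("pics/end.png",np.clip(np.hstack([cv2.resize(w,(480,300)),cv2.resize(s,(300,300))])*1.5,0,255).astype(np.uint8))
```

```text
[0.54876122 0.09877175 0.12711714] 10.298307055902471 [ 1.07593376 -2.00769758  3.84352183] [-0.64202008 -0.24693022  0.01262818] 19.475
```

View pics/end.png

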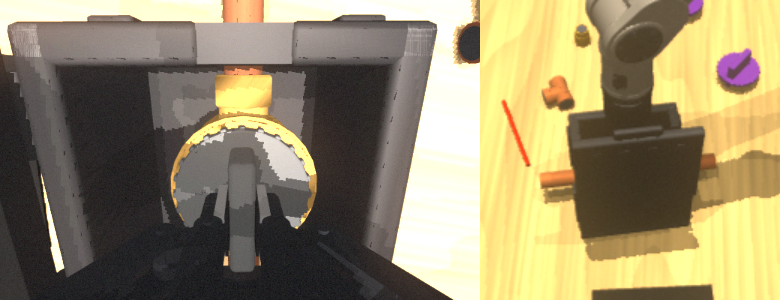

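The final view shows the wing (column 242) in line with the pipe (column 243). The cap's disc is down on the ring, the cover is upright, and the tee and adaptor are undisturbed. Handing in.

```bash
python3 -c "
from bench import r
print(r.hand_in())"
```

```text
the job is handed in; nothing more can be done
None
```

I handed the job in with the cover upright, the grey cap pushed down and turned clockwise half-way (about 45°) so its wing lies along the pipes, and the wing still gripped; the wrench, tee and adaptor were not touched (about 19.5 s of the 64 s used, no verdict shown).

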